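Brewhouse changeover: heater off, then transfer pump on

TASK

The boil is over: with the fingertips, gently press the raised white end of the rocker on the red heater remote fully down to switch the heater off. Only then press the green pump button fully down, let it spring back up, and withdraw. Do not pick up or shove the remotes, never touch the blue stirrer remote or the yellow-buttoned remote, and leave everything else on the bench where it stands.

Things in the scene. Friction and masses are not known exactly. Their poses are not given: they have to be found in the camera images.
- heater_pod: Loose remote-control box, 0.5 to 1 kg, 100 x 66 mm (x by y), 40 mm high, on rubber feet; origin: centre of its underside, z up; any yaw. Red housing: the heater. On top a rocker paddle 76 x 40 x 8 mm pivots about the box's y axis, 53 mm above the bench: the half towards the box's +x is white (off), the other black (on).
- heater_rocker (a joint): Tilt of the heater's rocker in rad. Near 0 (0 to 0.05 at the start): white end up, heater on; 0.36: white end fully down against its stop, heater off. It moves about 10 mm at the pressing point, resists with 2 to 3 N there, and stays where it is left.
- heater_white_end (a point): The place to press on the heater's rocker: on the top face of the white half, 28 mm from the pivot. It moves with the rocker: about 62 mm above the bench when up, 52 mm when fully down.
- stirrer_pod: Loose remote-control box, 0.5 to 1 kg, 100 x 66 mm (x by y), 40 mm high, on rubber feet; origin: centre of its underside, z up; any yaw. Blue housing: the stirrer, to be left alone. Same black and white rocker as the heater, white end up.
- pump_pod: Loose remote-control box, 0.5 to 1 kg, 100 x 66 mm (x by y), 40 mm high, on rubber feet; origin: centre of its underside, z up; any yaw. Grey housing with a green button in its middle: the transfer pump.
- pump_button (a joint): Depth of the green button in m: 0 up, 0.008 fully down. It takes about 5 N to push fully down and springs back when let go.
- pump_button_top (a point): Centre of the top face of the green button cap (36 mm across), about 64 mm above the bench; it moves with the cap.
- timer_pod: Loose remote-control box, 0.5 to 1 kg, 100 x 66 mm (x by y), 40 mm high, on rubber feet; origin: centre of its underside, z up; any yaw. Grey housing with a yellow button (the same size as the green one) in its middle: the timer, to be left alone.
- jug: Loose steel beaker, 84 mm across and 100 mm high; origin at the centre of its underside. To be left alone.
- sample_jar: Loose amber jar with a white cap, 60 mm across and 85 mm high; origin at the centre of its underside. To be left alone.
- bung: Loose black rubber bung, 44 mm across and 32 mm high; origin at the centre of its underside. To be left alone.
- coupling: Loose brass hose coupling, 44 mm across and 46 mm high; origin at the centre of its underside. To be left alone.
- cup: Loose white plastic cup, 64 mm across and 60 mm high; origin at the centre of its underside. To be left alone.
Mind the look-alikes: they are no part of the job. Leave any pink look-alike of the pump_pod alone.

How it is judged:
On the way, in this order (a step that is already met when the one before it is completed fails the run):
1. the white end of the heater's rocker is pressed down (rocker beyond 0.30 rad) with the fingers (value of joint heater_rocker above 0.3 rad and contact force between the fingers and heater_pod above 0.5 N), for 0.05 s.
2. the green pump button is pressed down (beyond 5.5 mm of its 8 mm) with the fingers (value of joint pump_button above 0.0055 m and contact force between the fingers and pump_pod above 0.5 N), for 0.05 s.
At the end, for the whole second after the job is handed in: The heater's rocker stays off (beyond 0.30 rad), the green button is up again (within 2 mm), the heater and pump remotes stand within 15 mm of where they were, the other two remotes within 8 mm and the loose things within 10 mm, all upright and at rest (value of joint heater_rocker above 0.3 rad and value of joint pump_button below 0.002 m and distance of each of heater_pod, pump_pod from where it was at the start of the episode below 0.015 m and distance of each of stirrer_pod, timer_pod from where it was at the start of the episode below 0.008 m and distance of each of jug, sample_jar, bung, coupling, cup from where it was at the start of the episode below 0.01 m and angle between each of jug, sample_jar, bung, coupling, cup, heater_pod, stirrer_pod, pump_pod, timer_pod's own z axis and vertical below 0.1 rad and linear speed of each of heater_pod, stirrer_pod, pump_pod, timer_pod below 0.01 m/s); the robot touches nothing.
It fails at once if the pump button is pressed (beyond 3 mm) while the heater is still on (value of joint pump_button above 0.003 m and value of joint heater_rocker below 0.25 rad).
It fails at once if the stirrer or the timer remote is touched by the robot (contact force between any of the fingers, the arm and stirrer_pod above 0.3 N or contact force between any of the fingers, the arm and timer_pod above 0.3 N).
It fails at once if the heater or pump remote is pressed harder than 35 N (contact force between any of the fingers, the arm and heater_pod above 35 N or contact force between any of the fingers, the arm and pump_pod above 35 N).
It fails at once if a remote is lifted (8 mm) or tipped (0.15 rad) (height (world z) of any of heater_pod, stirrer_pod, pump_pod, timer_pod above 0.008 m or angle between any of heater_pod, stirrer_pod, pump_pod, timer_pod's own z axis and vertical above 0.15 rad).
It fails at once if a pressed remote is shoved more than 15 mm, or another loose thing moved more than 10 mm (distance of any of heater_pod, pump_pod from where it was at the start of the episode above 0.015 m or distance of any of jug, sample_jar, bung, coupling, cup from where it was at the start of the episode above 0.01 m).
It also fails if it takes over 38 s, if anything falls off the work surface, if the arm or the gripper's body presses on something with over 40 N, if the wrist force passes 120 N, or if a joint passes its speed limit or range.

ROBOT

A 6-joint arm with a two-finger parallel gripper is mounted at the origin on the work surface. World frame = base frame: x ahead of the robot, y to its left, z up, the work surface at z = 0. Lengths are in m, angles in rad, forces in N, time in s.
With the tool pointing down it reaches from about 0.35 to 0.85 m from the base axis. Payload 8.1 kg.
Tool frame: the origin (TCP) lies on the centre line of the jaws, within the pads' length; the fingertips stand robot.tips_ahead ahead of it and the grasp point (between the pads) lies 6 mm ahead of it (robot.tips_ahead is the distance from the TCP to the fingertips, in m); z points along the fingers, y is the line along which they close (so a half turn about z gives the same grasp; the last joint's range is limited). The gripper opens to 93 mm and grips with 3 to 60 N. Pads are 15 mm wide; open, the fingers measure 128 mm over their backs; the gripper's body (75 mm by 188 mm) begins 65 mm behind the grasp point.
Start: joints at [-1.197, 0.13, 1.488, -0, 1.523, -0.085], TCP at [0.266, -0.538, 0.244] pointing down, gripper open.
Joint ranges: [-2.96, 2.96], [-0.89, 2.26], [0.02, 2.5], [-1.34, 4.48], [0, 2.73], [-2.66, 2.66]. Speed limits (rad/s): [2.39, 2.39, 2.79, 3.14, 3.14, 3.14].

INTERFACE

Orientations are given as a rotation vector (axis times angle).
In Python, from plant import robot gives the robot as it stands.
- The arm moves only by the tool apply_moves, never from a script. Its arguments are lists of equal length, an entry for each row: "delta_pos": the shift along the tool's x, y, z in cm, a list of three; "twist": the turn about the tool's z in rad. A call has 1 to 8 rows; each row shifts and turns the commanded pose from where the row before left it, along the tool's axes as they then stand; what a row does not reach is not made up. A row lasts 1/8 s, in which the tool goes at most 62.5 mm and 10.7 degrees, less where a joint would pass 70% of its speed; a pose out of reach is approached as far as the arm can. A call with a gripper value outside its range is refused whole. "gripper" is the finger opening in cm, from 0 to 9.3, set as the call begins (left out, the last holds). The fingers move at their own pace and stop on an object; "squeeze" is the grip in N (left out, the last holds). Time passes only in rows, so rows that do not move let the fingers close. It gives the time, the measured TCP pose, the force, the opening and the grip force at its end, in the units of the state.
- robot.read_state(): the state, without advancing time (a new reading comes with each control period).
- robot.read_camera(name): name is "side" or "top" or "wrist"; returns a dict with "frame" (420x560x3 uint8, red, green, blue), "vertical_fov" (degrees; the focal length in pixels is half the picture's height over the tangent of half this angle, whatever the lens; pixels are square), "cx", "cy" (the principal point, pixels), "R" (3x3) and "t" (3): a world point X has camera coordinates R X + t. Camera axes: x right, y down, z forward; pixel columns grow to the right and rows downward; lengths in m; the calibration is good to about 2 mm. A picture is of the moment at which its call begins. There is no depth.
- robot.close_job(): hands the job in; it is judged then, once.
The state is a dict: "t": time; "q": joint angles; "dq": joint speeds; "joint_torque": joint torques, N m; "tool_pos": TCP position; "orientation": TCP orientation; "force": force on the tool from outside, world axes, zero at the start; "wrist_torque": the same for the moment, N m; "opening": finger opening in m; "gripper_force": force on a finger pad.
Only numpy, scipy, OpenCV 4.12 (cv2) and the standard library are available. Lean on these libraries where they do the work, as an engineer would, in place of code of your own. Each camera call takes 0.05 s, during which the arm holds its last target. There are 200 camera calls.

## Working session

There is one attempt and no reset: what is moved stays moved. The work goes in short steps, Python scripts to look and compute and a tool call to move; the robot and the scene stay as the last step left them, time stands still between calls to the robot, and variables do not carry over. Pictures are saved under pics/ and viewed, at most 10 in all, crops included, and the job is handed in when it is done.

Besides the shell and the picture viewer there is one more tool, called after "Request:" by a JSON object that holds its "op" and its "data". apply_moves: Moves the arm, as the interface text tells. Its arguments: {"type":"object","properties":{"delta_pos":{"type":"array"},"twist":{"type":"array"},"gripper":{"type":"number"},"squeeze":{"type":"number"}},"required":["delta_pos","twist"]}

```bash
mkdir -p pics; cat > h.py <<'E'
import numpy as np, cv2
from plant import robot
def cam(n):
    c=robot.read_camera(n); c['f']=c['frame'].shape[0]/2/np.tan(np.radians(c['vertical_fov'])/2); c['R']=np.array(c['R']);c['t']=np.array(c['t']); return c
def plane(c,u,v,z):
    d=c['R'].T@np.array([(u-c['cx'])/c['f'],(v-c['cy'])/c['f'],1]); o=-c['R'].T@c['t']
    return o+d*(z-o[2])/d[2]
def ray(c,u,v):
    d=c['R'].T@np.array([(u-c['cx'])/c['f'],(v-c['cy'])/c['f'],1]); return -c['R'].T@c['t'],d/np.linalg.norm(d)
def tri(rs):
    A=sum(np.eye(3)-np.outer(d,d) for o,d in rs); b=sum((np.eye(3)-np.outer(d,d))@o for o,d in rs); return np.linalg.solve(A,b)
def proj(c,X):
    p=c['R']@np.array(X)+c['t']; return c['f']*p[0]/p[2]+c['cx'],c['f']*p[1]/p[2]+c['cy']
E
python3 - <<'E'
from h import *
import pickle
C={n:cam(n) for n in('top','side')}
pickle.dump(C,open('c0.pkl','wb'))
for n,c in C.items():
    cv2.imwrite(f'pics/{n}0.png',cv2.resize(c['frame'][:,:,::-1],(800,600)))
    print(n,-c['R'].T@c['t'],c['f'],c['cx'],c['cy'])
s=robot.read_state();print(s['t'],s['tool_pos'],s['orientation'],robot.tips_ahead,s['opening'])
E
```

```text
top [ 0.31728487 -0.00146558  1.08822716] 380.64725608782635 282.0452503315761 206.68101320711477
side [0.46896145 0.89865596 0.84759011] 525.4868929007453 274.43443901590183 211.82538149171864
0.1 [ 0.26555289 -0.53751947  0.24270419] [-3.05775051e+00 -7.13902860e-01  3.53763083e-04] 0.025 0.09313674772427472
```

View pics/top0.png

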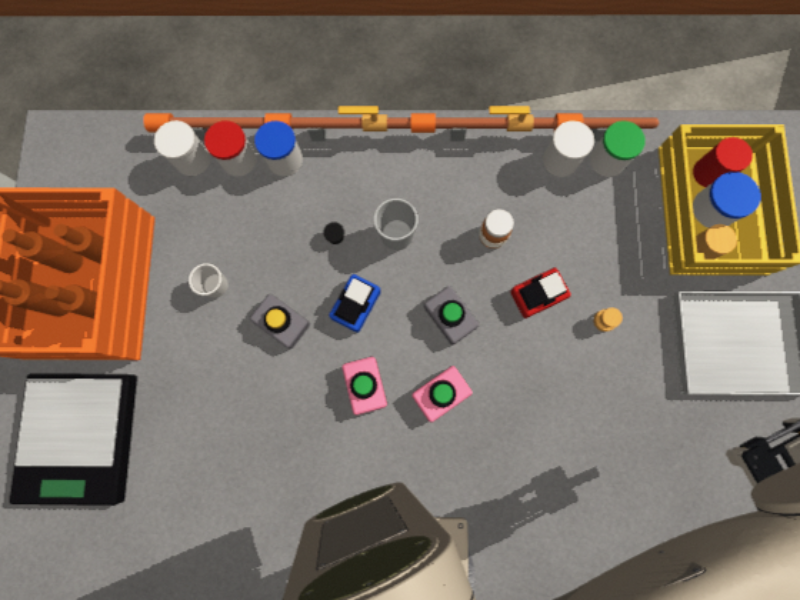

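View pics/side0.png

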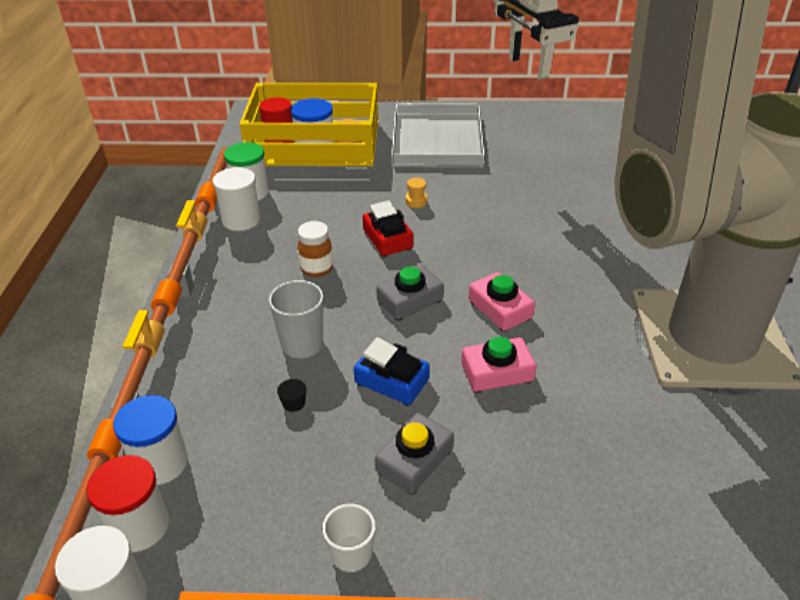

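The top view shows the heater (red) with its white end at about (551,287), the pump's green button at (452,313), and the pink decoys below. In the side view the white end is at (384,210) and the green button at (410,275).

```bash
cat > m.py <<'E'
from h import *
def comp(c,mask,near):
    n,l,s,ce=cv2.connectedComponentsWithStats(mask.astype(np.uint8))
    i=min((i for i in range(1,n) if s[i,4]>=25),key=lambda i:np.hypot(*(ce[i]-near)))
    return l==i,ce[i],s[i,4]
def masks(c):
    h=cv2.cvtColor(c['frame'],cv2.COLOR_RGB2HSV).astype(int);H,S,V=h[...,0],h[...,1],h[...,2]
    return dict(white=(S<45)&(V>175),green=(abs(H-65)<18)&(S>120)&(V>60),red=((H<6)|(H>174))&(S>150)&(V>70),black=(V<45))
E
python3 - <<'E'
from m import *
import pickle
C=pickle.load(open('c0.pkl','rb'))
near={'top':dict(white=(551,287),green=(452,313),red=(530,305)),'side':dict(white=(384,210),green=(410,275),red=(385,238))}
P={}
for n,c in C.items():
    M=masks(c)
    for k,p in near[n].items():
        m,ce,a=comp(c,M[k],np.array(p)*.7); P[n,k]=ce
        cn=max(cv2.findContours(m.astype(np.uint8),0,2)[0],key=cv2.contourArea)
        r=cv2.minAreaRect(cn); print(n,k,ce.round(1),a,r)
        if k!='green':
            z={'white':.062,'red':.04}[k]
            print('  box',[plane(c,*q,z)[:2].round(4).tolist() for q in cv2.boxPoints(r)])
        if k=='red': print('  hull', [plane(c,*q[0],.04)[:2].round(3).tolist() for q in cv2.approxPolyDP(cv2.convexHull(cn),1.5,True)])
    for k,z in(('white',.062),('green',.064)): print(n,k,plane(c,*P[n,k],z).round(4))
for k in('white','green'):
    X=tri([ray(C[n],*P[n,k]) for n in C]); print(k,'tri',X.round(4),[np.round(np.array(proj(C[n],X))-P[n,k],1) for n in C])
E
```

```text
top white [386.3 199.1] 189 ((386.5000915527344, 199.00001525878906), (13.86362075805664, 13.416407585144043), 63.43495178222656)
  box [[0.5562, -0.2507], [0.5734, -0.2845], [0.5384, -0.2998], [0.5214, -0.2662]]
top green [316.3 218. ] 144 ((316.5, 218.0), (12.0, 13.0), 90.0)
top red [373.1 209.8] 276 ((377.800048828125, 204.60000610351562), (23.25510597229004, 36.671512603759766), 63.43495178222656)
  box [[0.542, -0.1959], [0.5899, -0.2899], [0.53, -0.3161], [0.483, -0.2229]]
  hull [[0.54, -0.201], [0.564, -0.241], [0.549, -0.308], [0.529, -0.312], [0.489, -0.233], [0.489, -0.221]]
top white [ 0.5471 -0.2748  0.062 ]
top green [ 0.4927 -0.0815  0.064 ]
side white [267.5 145.7] 141 ((267.54132080078125, 145.6376190185547), (10.152959823608398, 15.421004295349121), 73.3007583618164)
  box [[0.5692, -0.2852], [0.5304, -0.3073], [0.5208, -0.2607], [0.5588, -0.2396]]
side green [286.5 192.5] 156 ((286.5, 192.5), (13.0, 13.0), 90.0)
side red [271.1 166.6] 473 ((271.0, 163.5), (34.0, 29.0), 0.0)
  box [[0.5742, -0.1591], [0.5831, -0.2888], [0.4906, -0.2902], [0.4882, -0.1606]]
  hull [[0.489, -0.182], [0.541, -0.16], [0.58, -0.242], [0.583, -0.284], [0.506, -0.262], [0.489, -0.23]]
side white [ 0.5449 -0.2727  0.062 ]
side green [ 0.4901 -0.0725  0.064 ]
white tri [ 0.5462 -0.275   0.0608] [array([-0. ,  0.4]), array([-0.4, -0.1])]
green tri [ 0.4921 -0.0818  0.057 ] [array([-0.1,  0.7]), array([-0.7, -0.2])]
```

Request:
{"op": "apply_moves", "data": {"delta_pos": [[4, -1.1, 0], [4, -1.1, 0], [4, -1.1, 0], [4, -1.1, 0], [4, -1.1, 0], [4, -1.1, 0], [4, -1.1, 0], [4, -1.1, 0]], "twist": [0, 0, 0, 0, 0, 0, 0, 0], "gripper": 0}}

```text
t: 1.1
tool_pos: [0.5144, -0.3161, 0.2431]
orientation: [-3.059, -0.714, 0.001]
force: [0.0, -0.1, 0.6]
opening: 0.0175
gripper_force: 0.0
```

Request:
{"op": "apply_moves", "data": {"delta_pos": [[0, 0, 0], [0, 0, 0], [0, 0, 0], [0, 0, 0], [0, 0, 0], [0, 0, 0], [0, 0, 0], [0, 0, 0]], "twist": [-0.18, -0.18, -0.18, -0.18, -0.18, -0.18, -0.18, -0.18]}}

```text
t: 2.1
tool_pos: [0.5134, -0.3171, 0.243]
orientation: [-1.821, -2.559, -0.0]
force: [-0.1, -0.0, -0.3]
opening: 0.0007
gripper_force: 0.0
```

```bash
cat > g.py <<'E'
from h import *
from scipy.spatial.transform import Rotation as Rn
def go(X,yaw=None):
    s=robot.read_state();R=Rn.from_rotvec(s['orientation']).as_matrix()
    tip=np.array(s['tool_pos'])+R[:,2]*robot.tips_ahead
    y=np.degrees(np.arctan2(R[1,0],R[0,0]))
    print('t',s['t'],'tip',tip.round(4),'toolx yaw',y.round(1),'zaxis',R[:,2].round(3),'open',s['opening'],'F',np.round(s['force'],2),'q',np.round(s['q'],2))
    if yaw is not None: print('twist',np.radians(y-yaw).round(3))
    print('delta cm',(R.T@(np.array(X)-tip)*100).round(2))
E
python3 - <<'E'
from g import *
go([.55,-.282,.09],117)
from m import *
c=cam('wrist'); cv2.imwrite('pics/w1.png',c['frame'][:,:,::-1])
import pickle; pickle.dump(c,open('w1.pkl','wb'))
print([np.round(proj(c,p)) for p in ([.55,-.282,.062],[.536,-.256,.053])])
E
```

```text
t 2.1 tip [ 0.5134 -0.3171  0.218 ] toolx yaw 109.1 zaxis [-0.001  0.001 -1.   ] open 0.0006757602770449129 F [-0.11 -0.01 -0.32] q [-0.64  0.14  1.48  0.    1.52 -0.97]
twist -0.137
delta cm [ 2.1   4.62 12.8 ]
[array([322., 175.]), array([317., 147.])]
```

View pics/w1.png

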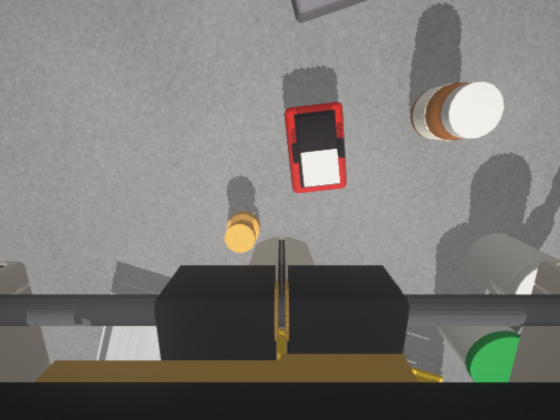

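The wrist view shows the heater upright in the frame: box about (287–346, 103–192), white end centred at about (320,168). My predicted press point (322,175) lies on the white half.

```bash
python3 - <<'E'
from m import *
import pickle
w=pickle.load(open('w1.pkl','rb'));C=pickle.load(open('c0.pkl','rb'))
m,ce,a=comp(w,masks(w)['white'],(320,168))
r=cv2.minAreaRect(np.argwhere(m)[:,::-1].astype(np.float32));print(ce,a,r)
b=[plane(w,*q,.061)[:2] for q in cv2.boxPoints(r)];print(np.round(b,4))
print('tri',tri([ray(w,*ce),ray(C['top'],386.3,199.1),ray(C['side'],267.5,145.7)]).round(4),tri([ray(w,*ce),ray(C['side'],267.5,145.7)]).round(4))
k=np.zeros((420,560),bool);k[95:200,280:352]=1
m=masks(w)['red']&k
r=cv2.minAreaRect(np.argwhere(m)[:,::-1].astype(np.float32));print(r)
b=np.array([plane(w,*q,.04)[:2] for q in cv2.boxPoints(r)]);print(b.round(4),b.mean(0))
E
```

```text
[320.13636364 167.44074675] 1232 ((320.21343994140625, 167.42074584960938), (34.2337760925293, 36.11111068725586), 83.6598129272461)
[[ 0.5194 -0.2667]
 [ 0.5546 -0.25  ]
 [ 0.5727 -0.2833]
 [ 0.5363 -0.3007]]
tri [ 0.546  -0.2749  0.0607] [ 0.5454 -0.275   0.0604]
((316.9756164550781, 147.28048706054688), (85.36357116699219, 56.87223434448242), 83.6598129272461)
[[ 0.4872 -0.2282]
 [ 0.5442 -0.2014]
 [ 0.5911 -0.2864]
 [ 0.5299 -0.3158]] [ 0.53810174 -0.25795361]
```

Request:
{"op": "apply_moves", "data": {"delta_pos": [[1, 2.3, 0], [1, 2.3, 0], [0, 0, 4], [0, 0, 4], [0, 0, 4], [0, 0, 1], [0, 0, 0], [0, 0, 0]], "twist": [0, 0, -0.15, 0, 0, 0, 0, 0]}}

```text
t: 3.15
tool_pos: [0.552, -0.2844, 0.116]
orientation: [1.632, 2.681, -0.0]
force: [-0.4, -1.0, -0.0]
opening: 0.0001
gripper_force: 0.0
```

```bash
python3 - <<'E'
from g import *
go([.55,-.283,.052],118)
E
```

```text
t 3.15 tip [ 0.552  -0.2844  0.091 ] toolx yaw 117.3 zaxis [ 0.003 -0.002 -1.   ] open 9.98817771953303e-05 F [-0.36 -0.97 -0.03] q [-0.56  0.27  1.56  0.    1.3  -1.04]
twist -0.011
delta cm [ 0.23 -0.12  3.9 ]
```

Request:
{"op": "apply_moves", "data": {"delta_pos": [[0.2, -0.1, 1.5], [0, 0, 0.8], [0, 0, 0], [0, 0, 0.2], [0, 0, 0.2], [0, 0, 0.2], [0, 0, 0.2], [0, 0, 0]], "twist": [0, 0, 0, 0, 0, 0, 0, 0]}}

```text
t: 4.15
tool_pos: [0.5492, -0.2824, 0.0828]
orientation: [1.632, 2.684, 0.0]
force: [0.1, -1.4, 1.7]
opening: 0.0004
gripper_force: 0.9
```

Request:
{"op": "apply_moves", "data": {"delta_pos": [[0, 0, 0.1], [0, 0, 0.1], [0, 0, 0.1], [0, 0, 0]], "twist": [0, 0, 0, 0]}}

```text
t: 4.65
tool_pos: [0.5493, -0.2826, 0.0799]
orientation: [1.632, 2.683, -0.0]
force: [1.2, -1.9, 3.0]
opening: 0.0006
gripper_force: 2.1
```

Request:
{"op": "apply_moves", "data": {"delta_pos": [[0, 0, 0.1], [0, 0, 0]], "twist": [0, 0]}}

```text
t: 4.9
tool_pos: [0.5492, -0.2825, 0.0788]
orientation: [1.632, 2.683, -0.0]
force: [2.6, -4.1, 3.9]
opening: 0.0005
gripper_force: 2.4
```

Request:
{"op": "apply_moves", "data": {"delta_pos": [[0, 0, 0.1], [0, 0, 0]], "twist": [0, 0]}}

```text
t: 5.15
tool_pos: [0.5493, -0.2826, 0.0785]
orientation: [1.632, 2.683, -0.0]
force: [0.2, -2.2, 8.9]
opening: 0.0006
gripper_force: 4.7
```

```bash
python3 - <<'E'
from h import *
c=cam('side'); i=c['frame'][:,:,::-1][100:220,210:340]; cv2.imwrite('pics/s2.png',cv2.resize(i,None,fx=5,fy=5,interpolation=cv2.INTER_CUBIC))
E
```

```text
(no output)
```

View pics/s2.png

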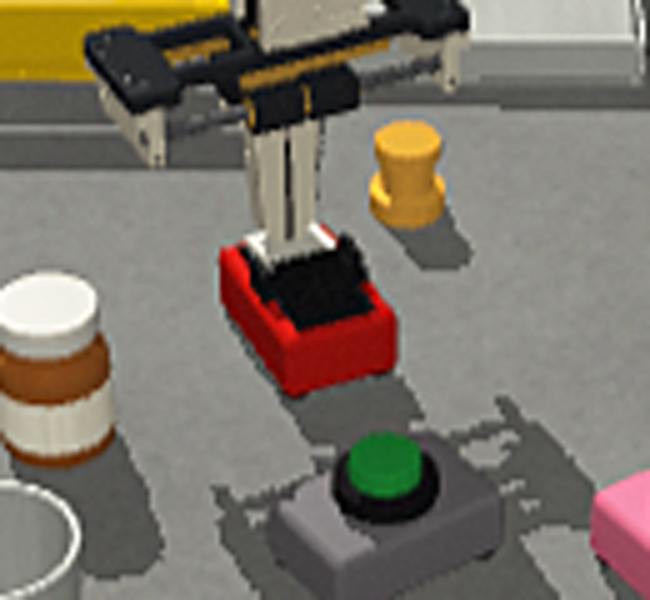

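The rocker is at its stop: force rose to about 9 N with almost no further travel, and in the picture the black end (320,270) now stands up. Next I lift off and move towards the pump.

Request:
{"op": "apply_moves", "data": {"delta_pos": [[0, 0, -1], [0, 0, -4], [0, 0, -5], [3.5, 0.7, 0], [3.5, 0.7, 0], [3.5, 0.7, 0], [0, 0, 0], [0, 0, 0]], "twist": [0, 0, 0, 0, 0, 0, 0, 0]}}

```text
t: 6.2
tool_pos: [0.519, -0.1793, 0.1773]
orientation: [-1.631, -2.684, 0.0]
force: [1.1, -0.6, -0.2]
opening: 0.0002
gripper_force: 0.0
```

```bash
python3 - <<'E'
from g import *
from m import *
c=cam('side');i=c['frame'][:,:,::-1][100:220,210:340]
w=cam('wrist');j=w['frame'][:,:,::-1]
cv2.imwrite('pics/s3.png',np.hstack([cv2.resize(i,(455,420)),j])[:, :1015][:, ::1] if 0 else cv2.resize(np.hstack([cv2.resize(i,(455,420)),j]),(800,331)))
t=cam('top')
g=np.array(proj(w,[.4925,-.0815,.064]));print('pred',g)
m,ce,a=comp(w,masks(w)['green'],g);print(ce,a,plane(w,*ce,.064))
mt,ct,at=comp(t,masks(t)['green'],np.array(proj(t,[.4925,-.0815,.064])))
print(ct,at,plane(t,*ct,.064),'tri',tri([ray(w,*ce),ray(t,*ct)]))
go([.4925,-.0815,.085])
E
```

```text
pred [306.12906904  92.6470799 ]
[305.64738806  90.85136816] 1608 [ 0.49149715 -0.0804821   0.064     ]
[316.25174825 217.95804196] 143 [ 0.49284455 -0.08143326  0.064     ] tri [ 0.49157901 -0.08110971  0.07010712]
t 6.35 tip [ 0.5193 -0.1801  0.1524] toolx yaw 117.3 zaxis [-0.001  0.    -1.   ] open 0.0008347692555843461 F [ 0.24 -0.18 -0.1 ] q [-0.43  0.04  1.71 -0.    1.4  -0.9 ]
delta cm [9.98 2.15 6.75]
```

View pics/s3.png

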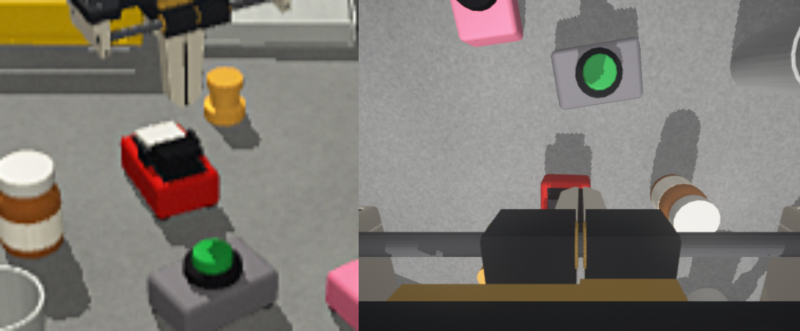

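The heater's white end is down and its black end up. The grey pump's green cap shows at (599,72) in the right-hand picture, and its position agrees between the views.

Request:
{"op": "apply_moves", "data": {"delta_pos": [[3.3, 0.7, 0], [3.3, 0.7, 0], [3.3, 0.7, 0], [0, 0, 3], [0, 0, 3], [0, 0, 1], [0, 0, 0], [0, 0, 0]], "twist": [0, 0, 0, 0, 0, 0, 0, 0]}}

```text
t: 7.35
tool_pos: [0.4933, -0.0823, 0.1089]
orientation: [1.632, 2.682, 0.001]
force: [-0.0, -0.3, 0.5]
opening: 0.0005
gripper_force: 0.0
```

```bash
python3 - <<'E'
from g import *
go([.492,-.081,.064])
E
```

```text
t 7.35 tip [ 0.4934 -0.0823  0.0839] toolx yaw 117.4 zaxis [ 0.002 -0.    -1.   ] open 0.0004501850535248298 F [-0.   -0.33  0.54] q [-0.27 -0.03  1.91  0.    1.26 -0.75]
delta cm [ 0.18 -0.06  1.99]
```

Request:
{"op": "apply_moves", "data": {"delta_pos": [[0.2, 0, 1], [0, 0, 0.6], [0, 0, 0.4], [0, 0, 0.2], [0, 0, 0.2], [0, 0, 0.1], [0, 0, 0], [0, 0, 0]], "twist": [0, 0, 0, 0, 0, 0, 0, 0]}}

```text
t: 8.35
tool_pos: [0.4915, -0.08, 0.0828]
orientation: [1.632, 2.684, 0.0]
force: [-3.4, 0.5, 4.4]
opening: 0.0007
gripper_force: 2.1
```

Request:
{"op": "apply_moves", "data": {"delta_pos": [[0, 0, 0.1], [0, 0, 0.1], [0, 0, 0]], "twist": [0, 0, 0]}}

```text
t: 8.72
tool_pos: [0.4917, -0.0801, 0.0812]
orientation: [1.632, 2.684, 0.0]
force: [-4.9, 1.1, 9.3]
opening: 0.0008
gripper_force: 4.7
```

Request:
{"op": "apply_moves", "data": {"delta_pos": [[0, 0, 0.1], [0, 0, 0]], "twist": [0, 0]}}

```text
t: 8.98
tool_pos: [0.4918, -0.0801, 0.081]
orientation: [1.632, 2.684, 0.0]
force: [-8.7, 1.6, 16.8]
opening: 0.0002
gripper_force: 8.7
```

Request:
{"op": "apply_moves", "data": {"delta_pos": [[0, 0, -0.5], [0, 0, -1], [0, 0, -3], [0, 0, -5], [0, 0, -3], [0, 0, 0], [0, 0, 0], [0, 0, 0]], "twist": [0, 0, 0, 0, 0, 0, 0, 0]}}

```text
t: 9.98
tool_pos: [0.4906, -0.0798, 0.2028]
orientation: [-1.631, -2.682, 0.001]
force: [-0.1, 0.1, -0.2]
opening: 0.0005
gripper_force: 0.0
```

```bash
python3 - <<'E'
from g import *
go([0,0,0])
c=cam('side');i=c['frame'][:,:,::-1][100:280,190:390]
cv2.imwrite('pics/s4.png',cv2.resize(i,None,fx=3.3,fy=3.3))
E
```

```text
t 9.975 tip [ 0.4905 -0.0798  0.1778] toolx yaw 117.4 zaxis [-0.003  0.001 -1.   ] open 0.0005490777349467176 F [-0.07  0.1  -0.2 ] q [-0.26 -0.13  1.82  0.    1.45 -0.74]
delta cm [ 29.61 -39.85  17.93]
```

View pics/s4.png

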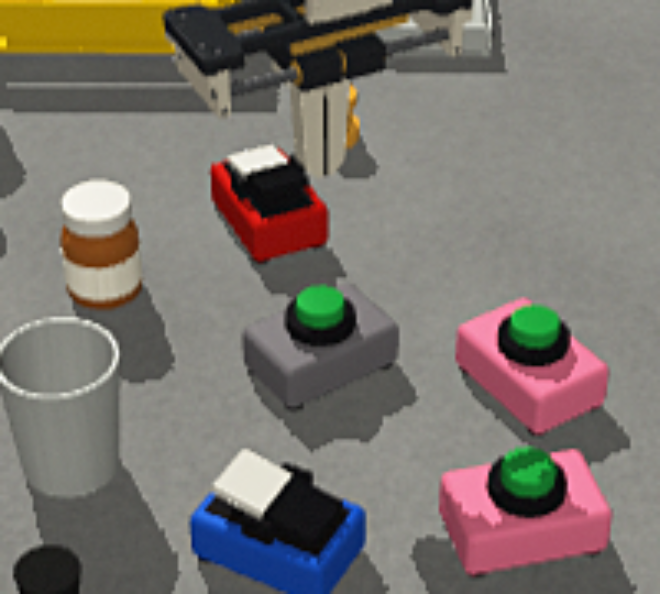

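The heater's white end (258,160) is down, the green button (320,305) is back up, and the remotes stand where they were. The arm is clear, so I hand in.

```bash
python3 -c "
from plant import robot
print(robot.close_job())"
```

```text
the job is handed in; nothing more can be done
None
```

I pressed the heater rocker down to its stop (off), then pressed the pump button fully. The last picture showed the rocker off, the green button back up and nothing in view visibly moved; I withdrew and handed the job in at about 10 s, but no verdict was returned.

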